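# Seat the hanger block and show the plaster plaque to the inspection camera

## Robot

A 6-joint arm with a two-finger parallel gripper is mounted at the origin on the work surface. World frame = base frame: x ahead of the robot, y to its left, z up, the work surface at z = 0. Lengths are in m, angles in rad, forces in N, time in s.
With the tool pointing down it reaches from about 0.25 to 0.725 m from the base axis. Payload 4 kg.
Tool frame: the origin (TCP) lies on the centre line of the jaws, within the pads' length; the fingertips stand 14 mm ahead of it and the grasp point (between the pads) lies 5 mm behind it; z points along the fingers, x is the direction in which the jaws open and shut, and the axes are right-handed (so a half turn about z gives the same grasp; the last joint's range is limited). The gripper opens to 85 mm and grips with 20 to 120 N. Pads are 22 mm wide; open, the fingers measure 114 mm over their backs; the gripper's body (76 mm by 85 mm) begins 54 mm behind the grasp point. The pads swing forward as they close: fully open they stand 13 mm farther back than shut.
Start: joints at [-1.278, 0.241, 0.005, 1.335, 0, 1.571], TCP at [0.144, -0.479, 0.245] pointing down, gripper open.
Joint ranges: [-2.72, 2.72], [-1.05, 1.87], [-1.09, 1.28], [-1.99, 2.15], [-1.42, 1.44], [-3.14, 3.14]. Speed limits (rad/s): [2.79, 2.79, 3.14, 3.14, 3.14, 3.14].

## Interface

Orientations are given as a unit quaternion [x, y, z, w].
In Python, from workcell import bot gives the robot as it stands.
- The arm moves only by the tool play_rows, never from a script. Its argument "motion" is a list of rows, each an object with "fingers": the closure, from -1 (fully open) to 1 (shut), so that 0 is half open; "translation": the shift along the tool's x, y, z in cm, a list of three; "roll": the turn about the tool's z in degrees. A call has 1 to 20 rows; each row is the pose to reach, as a shift and turn from the pose commanded when the call began, along the tool's axes at that moment; what a row does not reach only later rows make up. A row lasts 1/12 s, in which the tool goes at most 41.7 mm and 7.16 degrees, less where a joint would pass 70% of its speed; a pose out of reach is approached as far as the arm can. A call with a gripper value outside its range is refused whole. The fingers move at their own pace and stop on an object; the grip force is fixed at half the most. Time passes only in rows, so rows that repeat a pose let the fingers close. It gives the time, the measured TCP pose, the force and the opening at its end, in the units of the state.
- bot.get_obs(): the state, without advancing time (a new reading comes with each control period).
- bot.camera(name): name is "scene" or "side" or "wrist"; returns a dict with "pixels" (420x560x3 uint8, red, green, blue), "intrinsics" (3x3 intrinsics, pixels), "world_to_cam" (4x4, takes a point from world to camera coordinates). Camera axes: x right, y down, z forward; pixel columns grow to the right and rows downward; lengths in m; the calibration is good to about 2 mm. The wrist camera is an equidistant fisheye: a pixel r from the principal point sees the ray r / f radians off the axis. A picture is of the moment at which its call begins. There is no depth.
- bot.job_done(): hands the job in, once; it reports no verdict.
The state is a dict: "clock": time; "joint_pos": joint angles; "joint_vel": joint speeds; "tau": joint torques, N m; "eef_pos": TCP position; "tool_rot": TCP orientation; "ft_force": force on the tool from outside, world axes, zero at the start; "ft_torque": the same for the moment, N m; "grip_width": finger opening in m.
Only numpy, scipy, OpenCV 4.12 (cv2) and the standard library are available. Lean on these libraries where they do the work, as an engineer would, in place of code of your own. Each camera call takes 0.05 s, during which the arm holds its last target. There are 200 camera calls.

## Task

In the drying rack stands a round plaster plaque with a wooden hanger block on its top edge that is not fully home: while the plaque still stands in the rack, press the block straight down until it sits on the plaque's edge. Then lift the plaque out and hold it up in the air in front of the inspection camera: upright, flower relief squarely facing the lens, its centre straight in front of the lens at the lens's height and 15 cm away from it. Finish while still holding it there, motionless, the plaque clear of rack and camera; leave the other things where they are and do not knock the camera.

Things in the scene. Friction and masses are not known exactly. Their poses are not given: they have to be found in the camera images.
- plaque_center (a point): centre of the white round plaster plaque: 110 mm across, 16 mm thick, about 0.18 kg (varies), standing on edge in one of the rack's three slots (any of them), its centre about 70 mm above the table. x is the axis of the disc: +x points out of the face with the flower relief (raised, 47 mm across), -x out of the plain back; z points up through the hanger block
- hanger_center (a point): centre of the wooden hanger block on the plaque's top edge, the best place to grip: 20 mm along the plaque's x (thickness), 26 mm along its y, 36 mm tall; axes as the plaque's. When home, this point is 73 mm above the plaque's centre and the block's underside touches the plaque's top edge
- hanger_top (a point): centre of the block's flat top face, 18 mm above the block's centre; the place to press; axes as the plaque's
- hanger (a joint): how far the block stands proud of its home position, in m: starts 0.007 to 0.011, 0 = fully home. Its dowel is a stiff sliding fit in the plaque: about 8 N moves it, at 0 it meets a hard stop, it stays where it is left and easily carries the plaque
- rack: fixed wooden drying rack: base 190 x 100 mm, three slots 50 mm apart along its x (at x = -50, 0 and 50 mm), each between four upright pins whose tops are 78 mm above the table, about 1 mm clear either side of a plaque; plaques stand on two dowels, faces across the rack's x, and lift straight up. Origin at the centre of its underside; the relief faces the rack's +x
- camera_stand: fixed inspection camera stand: round foot 100 mm across, upright post 16 mm across and 290 mm tall; origin at the centre of the foot's underside. The camera looks level along the stand's -x
- lens (a point): centre of the front of the lens (42 mm across) of the camera head (66 mm wide, 52 mm tall), 79 mm in front of the post's axis; the lens looks along this frame's -x (level); z is up. Its height, 195 to 235 mm, varies from start to start and is held by a tight clamp
- small_disc: bystander: plain round plaster disc, 96 mm across, 16 mm thick, no block on it, standing in another slot of the rack; origin at its centre
- square_plaque: bystander: square plaster plaque 90 x 90 x 16 mm, no block on it, standing in another slot of the rack; origin at its centre
- mould_ring: bystander: pale wooden mould ring, 116 mm outside, 28 mm high, lying flat; origin at the centre of its underside
- cup: bystander: white plastic cup, 68 mm across, 85 mm tall; origin at the centre of its underside
- spatula: bystander: spatula 200 mm long lying on the table; origin on its underside
- jar: bystander: jar 70 mm across, 90 mm tall; origin at the centre of its underside
- blank: bystander: plain plaster disc 90 mm across, 14 mm thick, lying flat on the table; origin at the centre of its underside
- plaque: the plaque itself with its block; origin and axes the same as plaque_center

How it is judged:
On the way, in this order (a step that is already met when the one before it is completed fails the run):
1. the hanger block is pressed home while the plaque stands in the rack (value of joint hanger below 0.0015 m and height (world z) of plaque_center below 0.08 m and horizontal distance between plaque_center and rack below 0.08 m), for 0.2 s.
2. the plaque has been lifted clear of the rack in the gripper (height (world z) of plaque_center above 0.13 m and contact force between plaque and the fingers above 0.5 N), for 0.1 s.
At the end, for the whole second after the job is handed in: Plaque still held in the air, block home (1.5 mm): its centre 120 to 180 mm in front of the lens, within 20 mm sideways and in height of the lens axis, relief facing the lens and upright within 0.17 rad, still, touching neither camera nor rack (value of joint hanger below 0.0015 m and x of plaque_center in the frame of lens between -0.18 and -0.12 m and y of plaque_center in the frame of lens between -0.02 and 0.02 m and z of plaque_center in the frame of lens between -0.02 and 0.02 m and x of lens in the frame of plaque_center above 0.08 m and angle between the x axis of plaque_center and the x axis of lens, either way round below 0.17 rad and angle between plaque_center's own z axis and vertical below 0.17 rad and height (world z) of plaque_center above 0.17 m and contact force between plaque and the fingers above 0.5 N and contact force between plaque and camera_stand below 0.1 N and contact force between plaque and rack below 0.1 N and linear speed of plaque below 0.03 m/s and angular speed of plaque below 0.3 rad/s); the arm keeps its last pose, push and grip.
It fails at once if the camera is knocked (lens moved over 10 mm) (distance of lens from where it was at the start of the episode above 0.01 m).
It fails at once if a bystander is moved more than 30 mm (distance of any of small_disc, square_plaque, mould_ring, cup, spatula, jar, blank from where it was at the start of the episode above 0.03 m).
It also fails if it takes over 51 s, if anything falls off the work surface, if the arm or the gripper's body presses on something with over 40 N, if the wrist force passes 120 N, or if a joint passes its speed limit or range.

## Working session

There is one attempt and no reset: what is moved stays moved. The work goes in short steps, Python scripts to look and compute and a tool call to move; the robot and the scene stay as the last step left them, time stands still between calls to the robot, and variables do not carry over. Pictures are saved under pics/ and viewed, about 8 in all and at most 12, crops included, and the job is handed in when it is done.

Besides the shell and the picture viewer there is one more tool, called as name(argument=value, ...), one argument or row to a line, values as JSON. play_rows: Moves the arm, as the interface text tells. Its arguments: {"type":"object","properties":{"motion":{"type":"array","items":{"type":"object","properties":{"fingers":{"type":"number"},"translation":{"type":"array","items":{"type":"number"}},"roll":{"type":"number"}}}}},"required":["motion"]}

```bash
mkdir -p pics; cat > h.py <<'E'
import numpy as np, cv2
from workcell import bot
from scipy.spatial.transform import Rotation as R
def snap(name,tag):
    c=bot.camera(name); cv2.imwrite(f'pics/{tag}.png',c['pixels'][:,:,::-1]); np.savez(f'pics/{tag}.npz',K=c['intrinsics'],T=c['world_to_cam'],p=c['pixels']); return c
def load(tag):
    return np.load(f'pics/{tag}.npz')
def ray(d,uv,fish=False):
    K,T=d['K'],d['T']; x=(uv[0]-K[0,2])/K[0,0]; y=(uv[1]-K[1,2])/K[1,1]
    if fish:
        r=np.hypot(x,y); v=np.array([x/r*np.sin(r),y/r*np.sin(r),np.cos(r)]) if r>0 else np.array([0,0,1.])
    else: v=np.array([x,y,1.])
    Rm=T[:3,:3]; return -Rm.T@T[:3,3], Rm.T@v/np.linalg.norm(v)
def onz(d,uv,z,fish=False):
    o,v=ray(d,uv,fish); return o+v*(z-o[2])/v[2]
def tri(rs):
    A=np.zeros((3,3));b=np.zeros(3)
    for o,v in rs:
        P=np.eye(3)-np.outer(v,v);A+=P;b+=P@o
    x=np.linalg.solve(A,b); return x,[np.linalg.norm((np.eye(3)-np.outer(v,v))@(x-o)) for o,v in rs]
def proj(d,X,fish=False):
    K,T=d['K'],d['T'];c=T[:3,:3]@X+T[:3,3]
    if fish:
        r=np.hypot(c[0],c[1]);t=np.arctan2(r,c[2]);return K[0,2]+K[0,0]*t*c[0]/r,K[1,2]+K[1,1]*t*c[1]/r
    return K[0,2]+K[0,0]*c[0]/c[2],K[1,2]+K[1,1]*c[1]/c[2]
E
python3 - <<'E'
from h import *
for n in('scene','side','wrist'):
    c=snap(n,n+'0'); T=c['world_to_cam'];print(n,c['intrinsics'].tolist(),-T[:3,:3].T@T[:3,3],T[2,:3])
o=bot.get_obs();print(o); print(R.from_quat(o['tool_rot']).as_matrix().round(3))
E
```

```text
scene [[416.3447440441136, 0.0, 281.40614072829095], [0.0, 416.3447440441136, 214.67833438672025], [0.0, 0.0, 1.0]] [1.57819091 0.02739508 0.78596265] [-0.83424821 -0.04247517 -0.54975065]
side [[442.0403415223847, 0.0, 281.96424189454], [0.0, 442.0403415223847, 209.51851244486954], [0.0, 0.0, 1.0]] [0.09784683 0.73103391 0.89718992] [ 0.43001623 -0.65421662 -0.62216289]
wrist [[325.19226210127806, 0.0, 281.7374377006874], [0.0, 325.19226210127806, 206.98492418642206], [0.0, 0.0, 1.0]] [ 0.22080753 -0.45460366  0.37262625] [-0.29695164 -0.08844121 -0.95078803]
{'clock': 0.15, 'joint_pos': array([-1.27802006e+00,  2.41255123e-01,  4.02769001e-03,  1.33519877e+00,
        1.71792126e-05,  1.57083266e+00]), 'joint_vel': array([-0.00112527, -0.00098077,  0.00349342,  0.00021076,  0.00041069,
        0.00080303]), 'tau': array([-1.62852971e-04, -3.72634542e+01,  2.52638948e+01,  1.23256873e-02,
        3.40507620e-05,  1.88334404e-06]), 'eef_pos': array([ 0.14417801, -0.47828223,  0.24460756]), 'tool_rot': array([ 8.02675465e-01, -5.96415487e-01, -6.49025524e-04, -4.92912612e-04]), 'ft_force': array([-0.03688132, -0.18995236,  0.00391194]), 'ft_torque': array([ 0.02548769,  0.01440281, -0.03885058]), 'grip_width': 0.0855136133621378}
[[ 0.289 -0.957 -0.   ]
 [-0.957 -0.289  0.002]
 [-0.002 -0.    -1.   ]]
```

View pics/scene0.png

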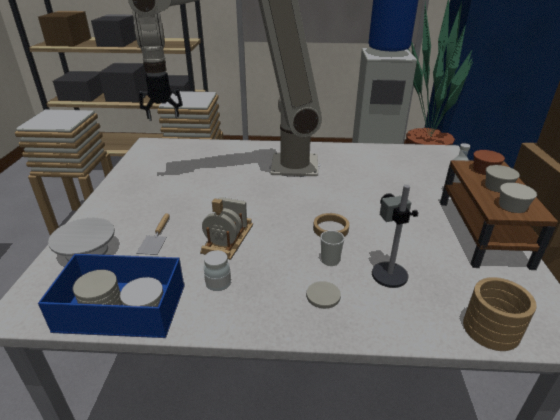

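View pics/side0.png

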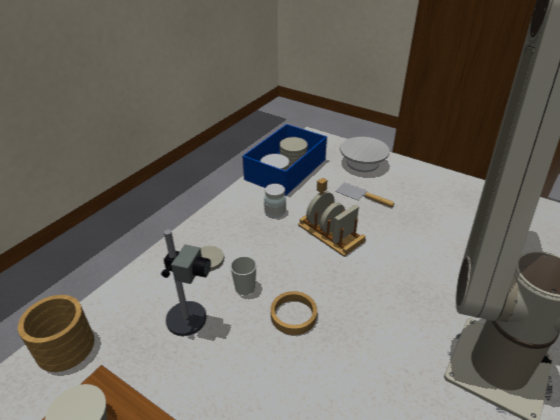

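```bash
python3 - <<'E'
from h import *
a=cv2.imread('pics/scene0.png');b=cv2.imread('pics/side0.png')
f=lambda i,x,y,w,h:cv2.resize(i[y:y+h,x:x+w],(400,300),interpolation=cv2.INTER_CUBIC)
cv2.imwrite('pics/z1.png',np.vstack([np.hstack([f(a,190,190,80,60),f(b,290,170,100,75)]),np.hstack([f(a,340,170,160,120),f(b,130,220,160,120)])]))
E
```

```text
(no output)
```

View pics/z1.png

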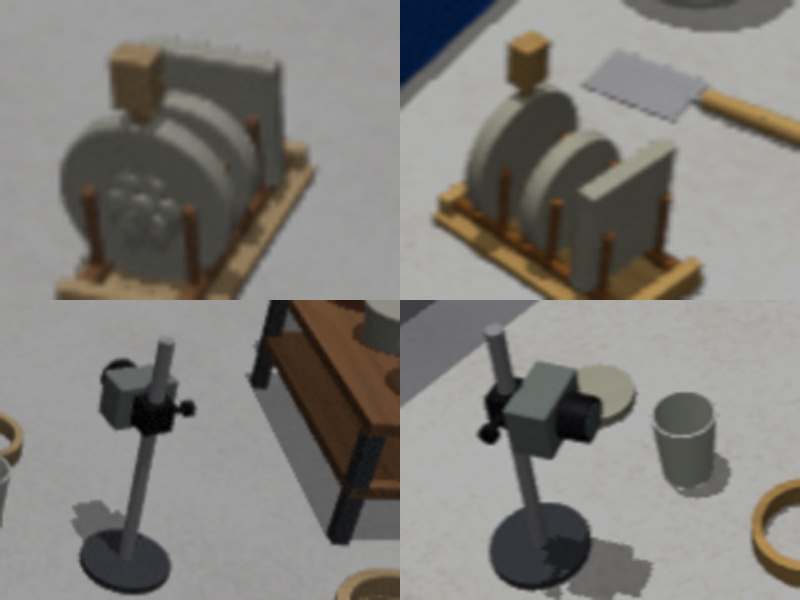

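```bash
python3 - <<'E'
from h import *
s=load('scene0');d=load('side0')
for n,u,v in [('top',(217.4,199.5),(322,180.5)),('blk',(217.4,206),(322,185.5)),('foot',(390,274),(186,318)),('post',(406,187),(168,232)),('head',(390,210),(186,264)),('lens',(388,198),(208,267))]:
    print(n,tri([ray(s,u),ray(d,v)]))
print('foot',onz(s,(390,274),.01),onz(d,(186,318),.01),'post',onz(s,(406,187),.29),onz(d,(168,232),.29))
# rack base corners side view (crop4) 
for p in [(435-400,215),(550-400,297),(700-400,270),(460-400,190)]:
    print(onz(d,(290+p[0]/4,170+p[1]/4),.012))
for n,u,v in [('cup',(332,255),(244,285)),('ring',(331,226),(294,314)),('jar',(217,280),(275,212)),('blank',(323,294),(208,257))]:print(n,onz(s,u,.01),onz(d,v,.01))
E
```

```text
top (array([ 0.57677654, -0.20631826,  0.17152284]), [np.float64(0.0006940318978494461), np.float64(0.0006940318978493949)])
blk (array([ 0.57756858, -0.20864713,  0.15112236]), [np.float64(0.001838868597646046), np.float64(0.0018388685976461583)])
foot (array([0.67665635, 0.28612159, 0.00442002]), [np.float64(0.0017438184689880197), np.float64(0.001743818468988058)])
post (array([0.67811995, 0.28390432, 0.28577522]), [np.float64(0.001712053773937061), np.float64(0.001712053773936933)])
head (array([0.6510026 , 0.2680602 , 0.19779284]), [np.float64(0.0044925595933818915), np.float64(0.004492559593381886)])
lens (array([0.59908324, 0.26296393, 0.20717098]), [np.float64(0.0031661684013759854), np.float64(0.003166168401375873)])
foot [0.68416557 0.28571706 0.01      ] [0.67252334 0.28720002 0.01      ] post [0.6872098  0.28299518 0.29      ] [0.67385924 0.28517064 0.29      ]
[ 0.62740485 -0.16917857  0.012     ]
[ 0.50839426 -0.13644653  0.012     ]
[ 0.42917924 -0.22379404  0.012     ]
[ 0.62691113 -0.20587391  0.012     ]
cup [0.60878373 0.12819391 0.01      ] [0.61826474 0.1227087  0.01      ]
ring [0.45853529 0.13225829 0.01      ] [0.45663313 0.13057156 0.01      ]
jar [ 0.7352515  -0.19140966  0.01      ] [ 0.72265702 -0.17892731  0.01      ]
blank [0.77344389 0.09660192 0.01      ] [0.76747651 0.09486166 0.01      ]
```

play_rows(
  motion=[
    {"translation":[-6,-24,-6],"roll":-19,"fingers":1},
    {"translation":[-6,-24,-6],"roll":-19,"fingers":1},
    {"translation":[-6,-24,-6],"roll":-19,"fingers":1},
    {"translation":[-6,-24,-6],"roll":-19,"fingers":1},
    {"translation":[-6,-24,-6],"roll":-19,"fingers":1},
    {"translation":[-6,-24,-6],"roll":-19,"fingers":1},
    {"translation":[-13.4,-49.3,-6],"roll":-38,"fingers":1},
    {"translation":[-13.4,-49.3,-6],"roll":-38,"fingers":1},
    {"translation":[-13.4,-49.3,-6],"roll":-38,"fingers":1},
    {"translation":[-13.4,-49.3,-6],"roll":-38,"fingers":1},
    {"translation":[-13.4,-49.3,-6],"roll":-38,"fingers":1},
    {"translation":[-13.4,-49.3,-6],"roll":-38,"fingers":1},
    {"translation":[-13.4,-49.3,-6],"roll":-38,"fingers":1},
    {"translation":[-13.4,-49.3,-6],"roll":-38,"fingers":1},
    {"translation":[-13.4,-49.3,-6],"roll":-38,"fingers":1},
    {"translation":[-13.4,-49.3,-6],"roll":-38,"fingers":1},
    {"translation":[-13.4,-49.3,-6],"roll":-38,"fingers":1},
    {"translation":[-13.4,-49.3,-6],"roll":-38,"fingers":1},
  ],
)

```text
clock: 1.65
eef_pos: [0.5766, -0.2092, 0.3058]
tool_rot: [0.953, -0.304, 0.0, 0.0]
ft_force: [-0.6, -0.5, 0.5]
grip_width: 0.0
```

```bash
python3 - <<'E'
from h import *
c=snap('wrist','w1');o=bot.get_obs();print(o['eef_pos'],o['grip_width'],o['ft_force'],R.from_quat(o['tool_rot']).as_matrix().round(3),o['clock'],o['joint_pos'])
E
```

```text
[ 0.57674747 -0.20921827  0.30585802] -0.00025636516029033503 [ 0.68521917 -0.15939774 -0.20961695] [[ 0.816 -0.578  0.   ]
 [-0.578 -0.816 -0.   ]
 [ 0.001 -0.    -1.   ]] 1.7 [-3.47946118e-01  4.67123257e-01  4.86562322e-01  1.58969997e+00
 -9.87539709e-05  1.83964029e+00]
```

View pics/w1.png

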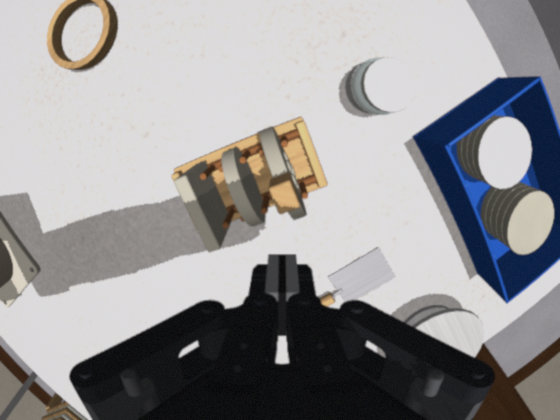

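```bash
python3 - <<'E'
from h import *
a=cv2.imread('pics/w1.png');cv2.imwrite('pics/z2.png',cv2.resize(a[110:260,165:335],None,fx=4,fy=4,interpolation=cv2.INTER_CUBIC)[:600])
d=load('w1');P=[onz(d,p,.012,True) for p in [(175,170),(302,119),(327,185)]]
print(P,[np.degrees(np.arctan2(*(P[1]-P[0])[1::-1])),np.degrees(np.arctan2(*(P[2]-P[1])[1::-1]))],np.linalg.norm(P[1]-P[0]),np.linalg.norm(P[2]-P[1]))
E
```

```text
[array([ 0.45532518, -0.12808007,  0.012     ]), array([ 0.63370276, -0.17410298,  0.012     ]), array([ 0.61142864, -0.26589339,  0.012     ])] [np.float64(-14.467278791098662), np.float64(-103.6399019557263)] 0.18421908121328734 0.09445430437774037
```

View pics/z2.png

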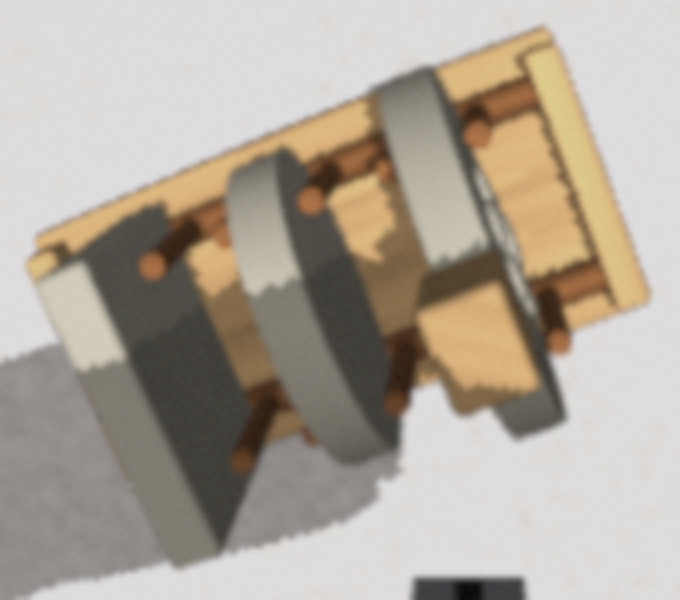

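```bash
python3 - <<'E'
from h import *
d=load('w1')
for z in(0,.006):
    P=[onz(d,p,z,True) for p in [(175,170),(302,119),(327,185)]];print(z,np.linalg.norm(P[1]-P[0]),np.linalg.norm(P[2]-P[1]),(P[0]+P[2])/2)
for z in(.168,.1715):
  C=[onz(d,(165+x/4,110+y/4),z,True) for x,y in[(418,312),(500,282),(540,388),(462,415)]]
  print(z,sum(C)/4,[ (np.linalg.norm(C[i]-C[i-1]).round(4),np.degrees(np.arctan2(*(C[i]-C[i-1])[1::-1])).round(1)) for i in range(4)])
s=load('scene0');e=load('side0')
print(tri([ray(d,(285,197.3),True),ray(s,(217.4,199.5)),ray(e,(322,180.5))]))
E
```

```text
0 0.18945888849104653 0.09714090094653532 [ 0.5308262  -0.19850939  0.        ]
0.006 0.186838984852167 0.09579760266213787 [ 0.53210155 -0.19774806  0.006     ]
0.168 [ 0.58028656 -0.20908913  0.168     ] [(np.float64(0.0248), np.float64(76.6)), (np.float64(0.0185), np.float64(-14.7)), (np.float64(0.025), np.float64(-104.8)), (np.float64(0.0179), np.float64(164.8))]
0.1715 [ 0.58084952 -0.20822515  0.1715    ] [(np.float64(0.0245), np.float64(76.6)), (np.float64(0.0182), np.float64(-14.7)), (np.float64(0.0247), np.float64(-104.8)), (np.float64(0.0177), np.float64(164.8))]
(array([ 0.57871098, -0.20717471,  0.17142614]), [np.float64(0.0023741131112831326), np.float64(0.0017293999430534287), np.float64(0.0017321405291725782)])
```

play_rows(
  motion=[
    {"translation":[0.3,-0.2,3],"roll":-21,"fingers":1},
    {"translation":[0.3,-0.2,6],"roll":-21,"fingers":1},
    {"translation":[0.3,-0.2,8],"roll":-21,"fingers":1},
    {"translation":[0.3,-0.2,10],"roll":-21,"fingers":1},
    {"translation":[0.3,-0.2,11],"roll":-21,"fingers":1},
    {"translation":[0.3,-0.2,11.2],"roll":-21,"fingers":1},
    {"translation":[0.3,-0.2,11.2],"roll":-21,"fingers":1},
    {"translation":[0.3,-0.2,11.2],"roll":-21,"fingers":1},
    {"translation":[0.3,-0.2,11.2],"roll":-21,"fingers":1},
  ],
)

```text
clock: 2.45
eef_pos: [0.5822, -0.2087, 0.1952]
tool_rot: [0.992, -0.124, 0.002, 0.0]
ft_force: [0.2, 0.1, 0.2]
grip_width: -0.0001
```

play_rows(
  motion=[
    {"translation":[0,0,0.2],"fingers":1},
    {"translation":[0,0,0.4],"fingers":1},
    {"translation":[0,0,0.6],"fingers":1},
    {"translation":[0,0,0.8],"fingers":1},
    {"translation":[0,0,1.0],"fingers":1},
    {"translation":[0,0,1.0],"fingers":1},
    {"translation":[0,0,1.0],"fingers":1},
  ],
)

```text
schema error: expected keys fingers, translation, roll
```

play_rows(
  motion=[
    {"translation":[-0.2,0,0.2],"roll":0,"fingers":1},
    {"translation":[-0.2,0,0.4],"roll":0,"fingers":1},
    {"translation":[-0.2,0,0.6],"roll":0,"fingers":1},
    {"translation":[-0.2,0,0.8],"roll":0,"fingers":1},
    {"translation":[-0.2,0,1.0],"roll":0,"fingers":1},
    {"translation":[-0.2,0,1.2],"roll":0,"fingers":1},
    {"translation":[-0.2,0,1.2],"roll":0,"fingers":1},
    {"translation":[-0.2,0,1.2],"roll":0,"fingers":1},
  ],
)

```text
clock: 3.12
eef_pos: [0.5803, -0.208, 0.1829]
tool_rot: [0.992, -0.124, 0.002, 0.0]
ft_force: [-0.1, 0.0, 5.7]
grip_width: -0.0001
```

play_rows(
  motion=[
    {"translation":[0,0,0.15],"roll":0,"fingers":1},
    {"translation":[0,0,0.3],"roll":0,"fingers":1},
    {"translation":[0,0,0.45],"roll":0,"fingers":1},
    {"translation":[0,0,0.5],"roll":0,"fingers":1},
    {"translation":[0,0,0.5],"roll":0,"fingers":1},
    {"translation":[0,0,0.5],"roll":0,"fingers":1},
  ],
)

```text
clock: 3.62
eef_pos: [0.5805, -0.208, 0.1784]
tool_rot: [0.992, -0.124, 0.002, 0.0]
ft_force: [-0.1, 0.4, 7.7]
grip_width: -0.0
```

play_rows(
  motion=[
    {"translation":[0,0,0.1],"roll":0,"fingers":1},
    {"translation":[0,0,0.2],"roll":0,"fingers":1},
    {"translation":[0,0,0.2],"roll":0,"fingers":1},
    {"translation":[0,0,0.2],"roll":0,"fingers":1},
  ],
)

```text
clock: 3.95
eef_pos: [0.5806, -0.208, 0.1764]
tool_rot: [0.992, -0.124, 0.002, 0.0]
ft_force: [-0.5, 1.1, 7.4]
grip_width: 0.0003
```

play_rows(
  motion=[
    {"translation":[0,0,0.1],"roll":0,"fingers":1},
    {"translation":[0,0,0.2],"roll":0,"fingers":1},
    {"translation":[0,0,0.2],"roll":0,"fingers":1},
    {"translation":[0,0,0.2],"roll":0,"fingers":1},
  ],
)

```text
clock: 4.28
eef_pos: [0.5808, -0.2081, 0.1748]
tool_rot: [0.992, -0.124, 0.003, 0.0]
ft_force: [0.2, -0.4, 8.9]
grip_width: 0.0005
```

play_rows(
  motion=[
    {"translation":[0,0,0.1],"roll":0,"fingers":1},
    {"translation":[0,0,0.2],"roll":0,"fingers":1},
    {"translation":[0,0,0.2],"roll":0,"fingers":1},
    {"translation":[0,0,0.2],"roll":0,"fingers":1},
  ],
)

```text
clock: 4.62
eef_pos: [0.582, -0.2084, 0.1748]
tool_rot: [0.992, -0.124, 0.004, 0.001]
ft_force: [-1.0, 1.7, 13.3]
grip_width: -0.0002
```

play_rows(
  motion=[
    {"translation":[0,0,0.1],"roll":0,"fingers":1},
    {"translation":[0,0,0.2],"roll":0,"fingers":1},
    {"translation":[0,0,0.2],"roll":0,"fingers":1},
    {"translation":[0,0,0.2],"roll":0,"fingers":1},
  ],
)

```text
clock: 4.95
eef_pos: [0.5827, -0.2086, 0.1746]
tool_rot: [0.992, -0.124, 0.006, 0.001]
ft_force: [-1.6, 1.0, 20.6]
grip_width: 0.0003
```

play_rows(
  motion=[
    {"translation":[0,0,-0.6],"roll":0,"fingers":1},
    {"translation":[0,0,-3],"roll":0,"fingers":1},
    {"translation":[0,0,-6],"roll":0,"fingers":-1},
    {"translation":[0,0,-8],"roll":0,"fingers":-1},
    {"translation":[0,0,-8],"roll":0,"fingers":-1},
    {"translation":[0,0,-8],"roll":0,"fingers":-1},
    {"translation":[0,0,-8],"roll":0,"fingers":-1},
    {"translation":[0,0,-8],"roll":0,"fingers":-1},
  ],
)

```text
clock: 5.62
eef_pos: [0.5785, -0.2074, 0.2464]
tool_rot: [0.992, -0.124, -0.002, -0.0]
ft_force: [0.3, 0.5, 0.5]
grip_width: 0.0724
```

```bash
python3 - <<'E'
from h import *
c=snap('wrist','w2');o=bot.get_obs();print(o['eef_pos'],o['grip_width'],o['ft_force'],R.from_quat(o['tool_rot']).as_matrix().round(3))
snap('side','side2');snap('scene','scene2')
b=cv2.imread('pics/side2.png');a=cv2.imread('pics/w2.png');e=cv2.imread('pics/scene2.png')
f=lambda i,x,y,w,h:cv2.resize(i[y:y+h,x:x+w],(400,300),interpolation=cv2.INTER_CUBIC)
cv2.imwrite('pics/z3.png',np.vstack([np.hstack([f(a,180,120,200,150),f(b,290,170,100,75)]),np.hstack([f(e,190,190,80,60),f(a,0,0,560,420)])]))
E
```

```text
[ 0.57849735 -0.20743303  0.24638202] 0.07901005943495912 [ 0.08507129 -0.98875817 -0.2160172 ] [[ 0.969 -0.246 -0.003]
 [-0.246 -0.969  0.001]
 [-0.004 -0.    -1.   ]]
```

View pics/z3.png

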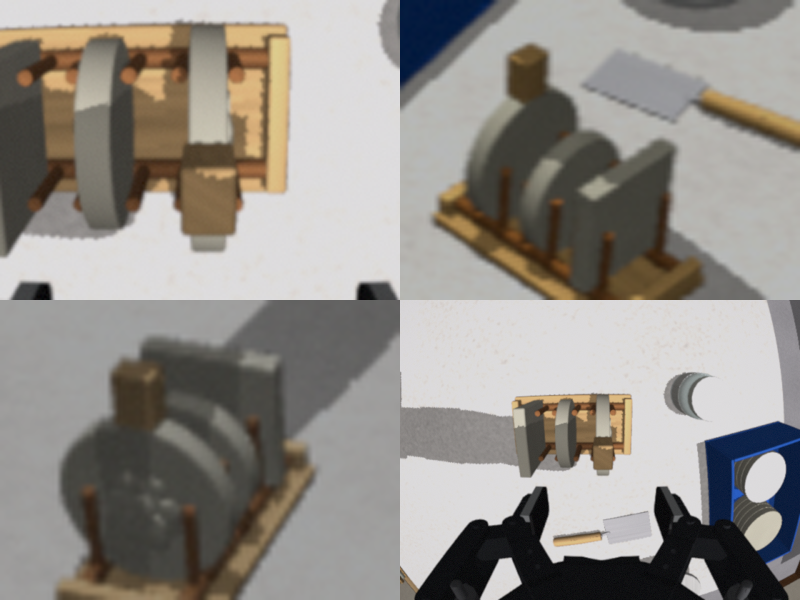

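```bash
python3 - <<'E'
from h import *
d=load('w2')
print(onz(d,(180+210/2,120+200/2),.161,True))
E
```

```text
[ 0.58105526 -0.20684765  0.161     ]
```

play_rows(
  motion=[
    {"translation":[0.2,0,3],"roll":0,"fingers":-1},
    {"translation":[0.2,0,6],"roll":0,"fingers":-1},
    {"translation":[0.2,0,8],"roll":0,"fingers":-1},
    {"translation":[0.2,0,9],"roll":0,"fingers":-1},
    {"translation":[0.2,0,10],"roll":0,"fingers":-1},
    {"translation":[0.2,0,10],"roll":0,"fingers":-1},
    {"translation":[0.2,0,10],"roll":0,"fingers":-1},
    {"translation":[0.2,0,10],"roll":0,"fingers":-1},
    {"translation":[0.2,0,10],"roll":0,"fingers":-1},
  ],
)

```text
clock: 6.52
eef_pos: [0.5823, -0.2086, 0.15]
tool_rot: [0.992, -0.124, 0.002, 0.0]
ft_force: [-0.1, 0.3, 0.4]
grip_width: 0.0857
```

play_rows(
  motion=[
    {"translation":[0,0,0],"roll":0,"fingers":0},
    {"translation":[0,0,0],"roll":0,"fingers":0.3},
    {"translation":[0,0,0],"roll":0,"fingers":0.5},
    {"translation":[0,0,0],"roll":0,"fingers":0.6},
    {"translation":[0,0,0],"roll":0,"fingers":1},
    {"translation":[0,0,0],"roll":0,"fingers":1},
    {"translation":[0,0,0],"roll":0,"fingers":1},
    {"translation":[0,0,0],"roll":0,"fingers":1},
    {"translation":[0,0,0],"roll":0,"fingers":1},
    {"translation":[0,0,0],"roll":0,"fingers":1},
    {"translation":[0,0,0],"roll":0,"fingers":1},
    {"translation":[0,0,0],"roll":0,"fingers":1},
  ],
)

```text
clock: 7.52
eef_pos: [0.5813, -0.2082, 0.1485]
tool_rot: [0.992, -0.124, 0.0, 0.0]
ft_force: [-0.7, 0.7, 4.2]
grip_width: 0.0188
```

play_rows(
  motion=[
    {"translation":[0,0,-0.5],"roll":0,"fingers":1},
    {"translation":[0,0,-1.5],"roll":0,"fingers":1},
    {"translation":[0,0,-2.5],"roll":0,"fingers":1},
    {"translation":[0,0,-3.5],"roll":0,"fingers":1},
    {"translation":[0,0,-4.5],"roll":0,"fingers":1},
    {"translation":[0,0,-5.5],"roll":0,"fingers":1},
    {"translation":[0,0,-6.5],"roll":0,"fingers":1},
    {"translation":[0,0,-8],"roll":0,"fingers":1},
    {"translation":[0,0,-9.5],"roll":0,"fingers":1},
    {"translation":[0,0,-11],"roll":0,"fingers":1},
    {"translation":[0,0,-12.5],"roll":0,"fingers":1},
    {"translation":[0,0,-13.5],"roll":0,"fingers":1},
    {"translation":[0,0,-14],"roll":0,"fingers":1},
    {"translation":[0,0,-14],"roll":0,"fingers":1},
    {"translation":[0,0,-14],"roll":0,"fingers":1},
  ],
)

```text
clock: 8.77
eef_pos: [0.5813, -0.2082, 0.2884]
tool_rot: [0.992, -0.124, 0.0, 0.0]
ft_force: [0.3, -0.5, -2.2]
grip_width: 0.0191
```

```bash
python3 - <<'E'
from h import *
o=bot.get_obs();print(o['eef_pos'],o['grip_width'],o['ft_force'],o['clock'])
snap('side','side3');snap('scene','scene3')
b=cv2.imread('pics/side3.png');e=cv2.imread('pics/scene3.png')
f=lambda i,x,y,w,h,W=400:cv2.resize(i[y:y+h,x:x+w],(W,W*3//4),interpolation=cv2.INTER_CUBIC)
cv2.imwrite('pics/z4.png',np.vstack([np.hstack([f(e,140,90,160,120),f(b,270,90,160,120)]),np.hstack([f(e,365,180,64,48),f(b,160,235,64,48)])]))
E
```

```text
[ 0.58128302 -0.20824023  0.28838495] 0.019080715924482395 [ 0.31161672 -0.52641502 -2.18848663] 8.7667
```

View pics/z4.png

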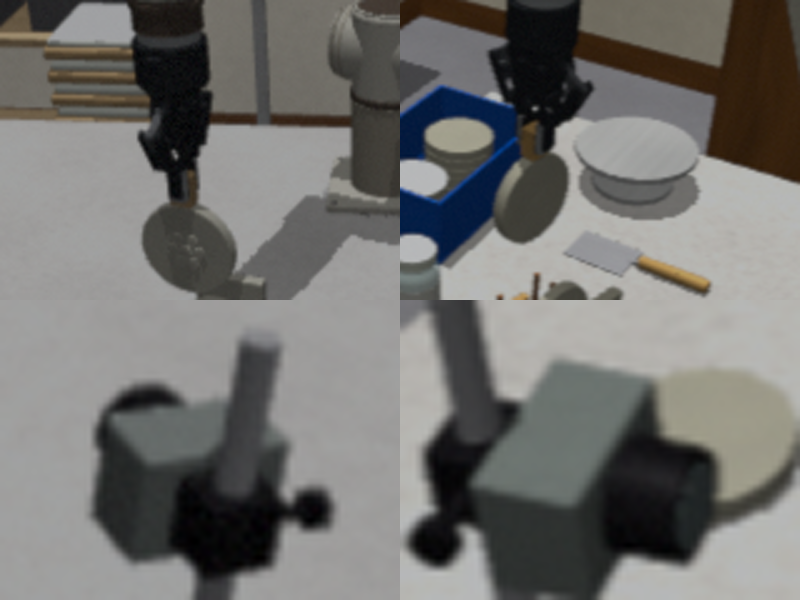

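```bash
python3 - <<'E'
from h import *
s=load('scene3');d=load('side3')
S=lambda x,y:ray(s,(365+x/6.25,180+(y-300)/6.25)); D=lambda x,y:ray(d,(160+(x-400)/6.25,235+(y-300)/6.25))
for n,a,b in[('lens',(141,425),(695,510)),('f-y',(110,412),(655,385)),('b-y',(145,462),(560,360)),('posttop',(262,338),None)]:
    if b: print(n,tri([S(*a),D(*b)]))
for p in[(655,385),(575,500),(478,475),(560,360)]:
    o,v=D(*p); print(o+v*(.233-o[2])/v[2])
o,v=D(695,510)
for z in (.2,.205,.21,.215):print(o+v*(z-o[2])/v[2])
E
```

```text
lens (array([0.60123154, 0.26293638, 0.20168035]), [np.float64(0.0023550144322784863), np.float64(0.0023550144322785982)])
f-y (array([0.63419235, 0.24159308, 0.22717058]), [np.float64(0.002037545961594547), np.float64(0.0020375459615945327)])
b-y (array([0.67163099, 0.24998765, 0.22638113]), [np.float64(0.002218144393523617), np.float64(0.002218144393523715)])
[0.62926152 0.24363034 0.233     ]
[0.61447535 0.30001451 0.233     ]
[0.64961947 0.30927342 0.233     ]
[0.66564547 0.25236105 0.233     ]
[0.60203749 0.25927181 0.2       ]
[0.59842161 0.26265512 0.205     ]
[0.59480573 0.26603843 0.21      ]
[0.59118986 0.26942174 0.215     ]
```

play_rows(
  motion=[
    {"translation":[-0.3,-0.5,0],"roll":-0.5,"fingers":1},
    {"translation":[-0.9,-1.5,0],"roll":-1,"fingers":1},
    {"translation":[-1.8,-3,0],"roll":-2,"fingers":1},
    {"translation":[-2.9,-5,0],"roll":-4,"fingers":1},
    {"translation":[-4.1,-7,0],"roll":-6,"fingers":1},
    {"translation":[-5.3,-9,0],"roll":-8,"fingers":1},
    {"translation":[-6.5,-11,0],"roll":-10,"fingers":1},
    {"translation":[-7.7,-13,0],"roll":-12,"fingers":1},
    {"translation":[-8.8,-15,0],"roll":-14,"fingers":1},
    {"translation":[-10,-17,0],"roll":-16,"fingers":1},
    {"translation":[-11.2,-19,0],"roll":-18,"fingers":1},
    {"translation":[-12.4,-21,0],"roll":-20,"fingers":1},
    {"translation":[-13.5,-23,0],"roll":-22,"fingers":1},
    {"translation":[-14.7,-25,0],"roll":-24,"fingers":1},
    {"translation":[-15.9,-27,0],"roll":-26,"fingers":1},
    {"translation":[-17.1,-29,0],"roll":-28,"fingers":1},
    {"translation":[-18,-30.5,0.2],"roll":-29,"fingers":1},
    {"translation":[-18.6,-31.5,0.4],"roll":-29,"fingers":1},
    {"translation":[-18.9,-32,0.5],"roll":-29,"fingers":1},
    {"translation":[-18.9,-32,0.5],"roll":-29,"fingers":1},
  ],
)

```text
clock: 10.53
eef_pos: [0.4758, 0.1494, 0.2829]
tool_rot: [0.992, 0.13, -0.0, 0.0]
ft_force: [0.4, -0.5, -1.9]
grip_width: 0.0191
```

play_rows(
  motion=[
    {"translation":[0,-0.5,0],"roll":0,"fingers":1},
    {"translation":[0,-1.5,0.1],"roll":0,"fingers":1},
    {"translation":[0,-2.8,0.2],"roll":0,"fingers":1},
    {"translation":[0,-4.2,0.2],"roll":0,"fingers":1},
    {"translation":[-0.1,-5.6,0.2],"roll":0,"fingers":1},
    {"translation":[-0.1,-6.8,0.2],"roll":0,"fingers":1},
    {"translation":[-0.1,-7.5,0.2],"roll":0,"fingers":1},
    {"translation":[-0.1,-7.8,0.2],"roll":0,"fingers":1},
    {"translation":[-0.1,-7.8,0.2],"roll":0,"fingers":1},
    {"translation":[-0.1,-7.8,0.2],"roll":0,"fingers":1},
    {"translation":[-0.1,-7.8,0.2],"roll":0,"fingers":1},
    {"translation":[-0.1,-7.8,0.2],"roll":0,"fingers":1},
  ],
)

```text
clock: 11.53
eef_pos: [0.456, 0.223, 0.2813]
tool_rot: [0.992, 0.128, 0.0, 0.0]
ft_force: [0.4, 0.4, -2.0]
grip_width: 0.0185
```

```bash
python3 - <<'E'
from h import *
o=bot.get_obs();print(o['eef_pos'],o['tool_rot'],o['grip_width'],o['ft_force'],o['clock'])
snap('wrist','w4');snap('side','side4');snap('scene','scene4')
a=cv2.imread('pics/w4.png');b=cv2.imread('pics/side4.png');e=cv2.imread('pics/scene4.png')
f=lambda i,x,y,w,h,W=400:cv2.resize(i[y:y+h,x:x+w],(W,W*3//4),interpolation=cv2.INTER_CUBIC)
cv2.imwrite('pics/z5.png',np.vstack([np.hstack([f(e,320,120,128,96),f(b,150,170,160,120)]),np.hstack([f(a,80,60,400,300),f(e,160,160,320,240)])]))
E
```

```text
[0.45601546 0.22304478 0.28133387] [9.91757135e-01 1.28131875e-01 2.12247536e-05 8.74605665e-05] 0.018492361693911764 [ 0.36909049  0.43346038 -1.99680855] 11.5333
```

View pics/z5.png

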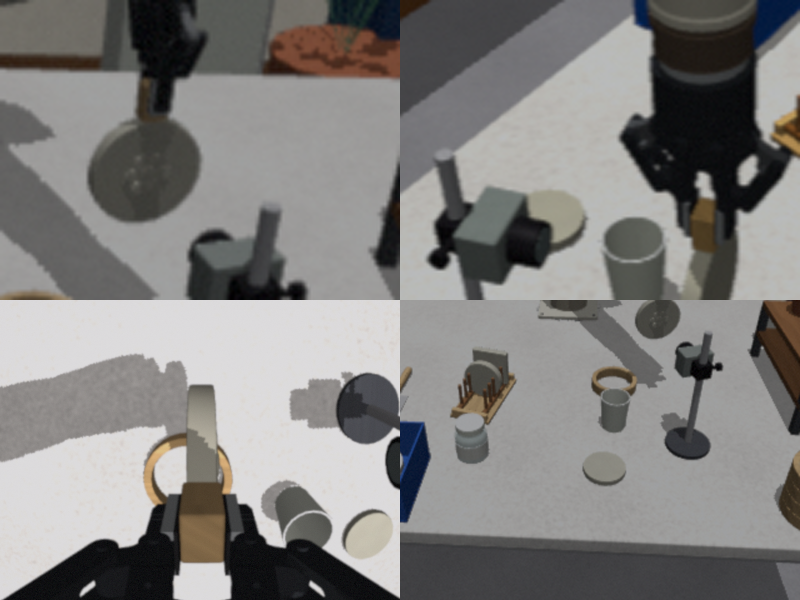

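```bash
python3 - <<'E'
from h import *
s=load('scene4');d=load('side4');w=load('w4');C=np.array([.456,.223,.2028]);z=np.array([0,0,1.])
cr=lambda p:((p[0]-320)*3.125,(p[1]-120)*3.125)
print(cr(proj(s,C)),cr(proj(s,C+.073*z)),proj(d,C),proj(w,C+.055*z,True))
u=np.array([.967,.254,0]);L=C-np.array([.600,.263,.2015])
print('in lens',L@u,L@np.array([-.254,.967,0]),L[2])
# disc mask in side
b=d['p'];cv2.imwrite('pics/z6.png',cv2.resize(b[220:340,200:360],(640,480),interpolation=cv2.INTER_CUBIC)[:,:,::-1])
E
```

```text
(np.float64(142.83978950798453), np.float64(167.9512008152418)) (np.float64(151.79220943902402), np.float64(98.04401662850992)) (np.float64(272.2007844518032), np.float64(285.1331023209497)) (np.float64(280.350607350776), np.float64(262.61586595542036))
in lens -0.14940799999999996 -0.002104000000000016 0.0012999999999999956
```

View pics/z6.png

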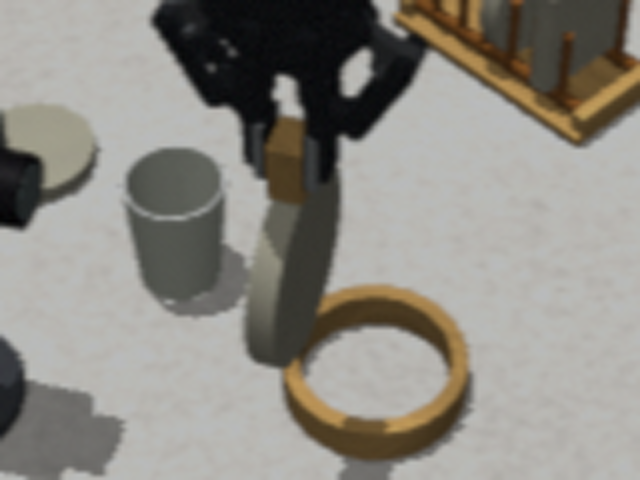

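```bash
python3 -c "
from workcell import bot
o=bot.get_obs();print(o['clock'],abs(o['joint_vel']).max(),o['grip_width'],o['ft_force']);print(bot.job_done())"
```

```text
11.6833 0.0038366925245006452 0.019196977633526287 [-0.63465209  0.99754887 -2.23949607]
the job is handed in; nothing more can be done
None
```

I pressed the hanger block home in the rack, lifted the plaque out by the block, and handed the job in with it held still in front of the lens. The interface gives no verdict, so these are my own checks.

- **Block home:** pressing stopped hard at TCP height 0.1747 m, against about 0.175 m expected. The force climbed to about 20 N there, well past the 8 N needed to slide it. Later views show the block flush on the plaque's edge.
- **Final pose, in the lens frame:** the plaque centre is about 149 mm in front, 2 mm sideways and 1 mm high. The predicted centre agreed within about 2 px in both the scene and side views. It hangs upright, with the relief facing the lens.
- **Hold:** the grip width was 19 mm on the block, the arm was at rest, and the clock read 11.7 s. The plaque is clear of the rack and camera, and the bystanders look undisturbed.
- **Small disagreements:** two estimates of lens height differed by about 5 mm (0.207 m, then 0.202 m), and I used the second, which agreed with the head's top edge. Its heading estimates spread over about 2°. The tool also slid about 2 mm sideways on the block during the final push. All are within tolerance.

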